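# Tip the bench block onto its nylon side and push it up to the stop

### The job

The steel-and-red-nylon bench block is standing on its edge: where it stands, push it over so that it lies flat on the bench, red side down and bright steel face up. Then push it along the bench until it touches the near face of the dark wooden stop bar, anywhere along the bar. Push the block, never lift it off the bench, and do not disturb the jar, the bangle or the bur stand.

Things in the scene. Friction and masses are not known exactly. Their poses are not given: they have to be found in the camera images.
- block: Loose octagonal bench block, 75 mm across flats, 24 mm thick, 0.5 kg: a 12 mm bright steel half on a 12 mm red nylon half. Starts standing on one 31 mm wide edge flat. Origin: middle of that flat, mid-thickness (at bench level at the start). +x: outward normal of the steel face (at x = +12 mm; red face at -12 mm); z: from that flat through the centre. It can be knocked over either way.
- block_center (a point): Centre of the bench block, axes as the block; 37.5 mm above the bench at the start, 12 mm when flat. 37.5 mm to each edge flat, 40.6 mm to a corner. Pushed near its top, the block tips without sliding (about 1.5 N) and falls to the red side by itself once about 25 degrees over. Sliding it flat takes about 2 to 6 N.
- stop: Dark wooden stop bar fixed to the bench, 30 mm (x) by 240 mm (y) by 18 mm high, with two brass screw heads on top. Origin: centre of its underside, at bench level. Its near face, the one the block is to touch, lies at x = -15 mm in its own frame and looks towards its -x, roughly towards the robot. The bar may be turned somewhat.
- jar: Bystander: small closed amber glass jar with a black cap, 42 mm in diameter, 62 mm high, loose. Origin: centre of its underside.
- bangle: Bystander: copper bangle lying flat, 66 mm outside diameter, 12 mm high, loose. Origin: its centre, at bench level.
- bur_stand: Bystander: pale wooden stand 50 by 80 mm with eight upright steel burs, 66 mm high in all, loose. Origin: centre of its underside.
Things that resemble listed ones, but are neither listed nor needed, are in the scene too. Leave any purple or yellow look-alike of the block alone.

How it is judged:
By the outcome, as a careful person would: the job done as asked, in the order asked, and still so for the second after the job is handed in, with the robot touching nothing.
It also fails if it takes over 51 s, if anything falls off the work surface, if the arm or the gripper's body presses on something with over 40 N, if the wrist force passes 120 N, or if a joint passes its speed limit or range.

### The arm

A 6-joint arm with a two-finger parallel gripper is mounted at the origin on the work surface. World frame = base frame: x ahead of the robot, y to its left, z up, the work surface at z = 0. Lengths are in m, angles in rad, forces in N, time in s.
With the tool pointing down it reaches from about 0.375 to 0.9 m from the base axis. Payload 3.1 kg.
Tool frame: the origin (TCP) lies between the finger pads; the fingertips stand 8 mm ahead of it and the grasp point (between the pads) lies 11 mm behind it; z points along the fingers, y is the line along which they close (so a half turn about z gives the same grasp; the last joint's range is limited). The gripper opens to 85 mm and grips with 20 to 120 N. Pads are 22 mm wide; open, the fingers measure 114 mm over their backs; the gripper's body (76 mm by 85 mm) begins 54 mm behind the grasp point. The pads swing forward as they close: fully open they stand 13 mm farther back than shut.
Start: joints at [-1.407, 0.527, 1.433, -0, 1.181, -0.178], TCP at [0.21, -0.589, 0.239] pointing down, gripper open.
Joint ranges: [-3.08, 3.08], [-0.75, 2.2], [0.22, 2.44], [-1.43, 4.57], [0, 2.65], [-2.85, 2.85]. Speed limits (rad/s): [2.79, 2.79, 3.14, 3.14, 3.14, 3.14].

### API

Orientations are given as a unit quaternion [x, y, z, w].
In Python, from station import readout, cams, sign_off gives the robot as it stands.
- The arm moves only by the tool send_rows, never from a script. Its argument "commands" is text: rows parted by semicolons, each of 5 numbers parted by spaces: the finger opening in mm, from 0 to 85.4, then the shift along the tool's x, y, z each as a share of 0.02 m, from -1 to 1, then the turn about the tool's z as a share of 4 degrees, from -1 to 1. In form: grip dx dy dz spin; .... A call has 1 to 20 rows; each row shifts and turns the commanded pose from where the row before left it, along the tool's axes as they then stand; what a row does not reach is not made up. A row lasts 1/12 s, in which the tool goes at most 41.7 mm and 7.16 degrees, less where a joint would pass 70% of its speed; a pose out of reach is approached as far as the arm can. A call with a number of a shift or a turn outside -1 to 1 is refused whole. A call with a gripper value outside its range is refused whole. The fingers move at their own pace and stop on an object; "grip_force" is the grip in N (left out, the last holds). Time passes only in rows, so rows that do not move let the fingers close. It gives the time, the measured TCP pose, the force, the opening and the grip force at its end, in the units of the state.
- readout.sense(): the state, without advancing time (a new reading comes with each control period).
- cams.snapshot(name): name is "side" or "top"; returns a dict with "pixels" (400x640x3 uint8, red, green, blue), "intrinsics" (3x3 intrinsics, pixels), "eye" and "rotation" of the camera in the world. Camera axes: x right, y down, z forward; pixel columns grow to the right and rows downward; lengths in m; the calibration is good to about 2 mm. A picture is of the moment at which its call begins. There is no depth.
- sign_off(): hands the job in; it is judged then, once.
The state is a dict: "t": time; "q": joint angles; "qd": joint speeds; "tau": joint torques, N m; "tcp_pos": TCP position; "tool_rot": TCP orientation; "force": force on the tool from outside, world axes, zero at the start; "ft_torque": the same for the moment, N m; "finger_gap": opening from 0.0 (shut) to 1.0 (fully open); "gripper_force": force on a finger pad.
Only numpy, scipy, OpenCV 4.12 (cv2) and the standard library are available. Lean on these libraries where they do the work, as an engineer would, in place of code of your own. Each camera call takes 0.05 s, during which the arm holds its last target. There are 200 camera calls.

## Working session

There is one attempt and no reset: what is moved stays moved. The work goes in short steps, Python scripts to look and compute and a tool call to move; the robot and the scene stay as the last step left them, time stands still between calls to the robot, and variables do not carry over. Pictures are saved under pics/ and viewed, at most 10 in all, crops included, and the job is handed in when it is done.

Besides the shell and the picture viewer there is one more tool, called after "Call:" as a command line: name --argument value ..., lists and objects as JSON in quotes. send_rows: Moves the arm, as the interface text tells. Its arguments: {"type":"object","properties":{"commands":{"type":"string"},"grip_force":{"type":"number"}},"required":["commands"]}

```bash
mkdir -p pics
cat > h.py <<'E'
import numpy as np,cv2
from station import readout,cams,sign_off
def snap(n,f):
    s=cams.snapshot(n); cv2.imwrite('pics/'+f,cv2.cvtColor(np.array(s["pixels"]),cv2.COLOR_RGB2BGR)); return s
def ray(s,u,v,z):
    K=np.array(s["intrinsics"]);R=np.array(s["rotation"]);e=np.array(s["eye"])
    d=R@np.linalg.solve(K,[u,v,1.]); return e+d*(z-e[2])/d[2]
def proj(s,p):
    c=np.array(s["rotation"]).T@(np.array(p)-np.array(s["eye"])); c=np.array(s["intrinsics"])@c; return c[:2]/c[2]
E
python3 - <<'E'
from h import *
for n in("top","side"):
    s=snap(n,n+'1.png'); print(n,s["intrinsics"],s["eye"],s["rotation"])
print(readout.sense())
E
```

```text
top [[366.15713116   0.         324.08762796]
 [  0.         366.15713116 196.59395954]
 [  0.           0.           1.        ]] [ 0.50914074 -0.00795473  0.86917947] [ 0.71382082 -0.69880294  0.01521014 -0.04362278]
side [[404.08464257   0.         316.49599077]
 [  0.         404.08464257 198.30182226]
 [  0.           0.           1.        ]] [ 0.46441833 -0.66878116  0.74385178] [ 0.91810556 -0.08491534  0.03566901 -0.38548578]
{'t': 0.1, 'q': array([-1.40645348e+00,  5.28381583e-01,  1.43377488e+00, -7.51422139e-06,
        1.18142151e+00, -1.78498138e-01]), 'qd': array([-0.00100424, -0.00279259, -0.00388012, -0.00033934,  0.00133987,
        0.00098544]), 'tau': array([-4.58398317e-04, -4.43305600e+01, -1.78586179e+01, -1.54499498e-04,
        3.88858927e-03,  2.24438857e-06]), 'tcp_pos': array([ 0.21002402, -0.58798161,  0.23842609]), 'tool_rot': array([ 9.85342721e-01,  1.70583520e-01,  3.55127506e-06, -9.92661615e-04]), 'force': array([-0.54417446,  0.65360136,  0.14579116]), 'ft_torque': array([0.00139272, 0.01038715, 0.02320997]), 'gripper_force': 0.0, 'finger_gap': 0.9994235693817736}
```

View pics/top1.png

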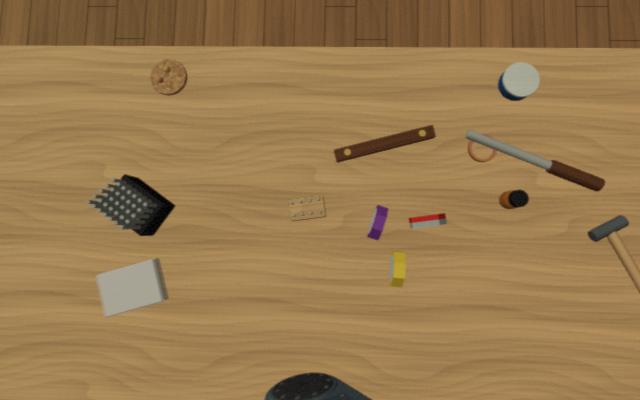

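View pics/side1.png

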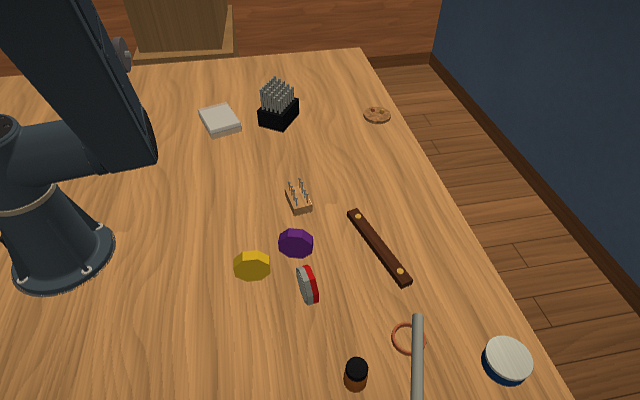

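The top view shows the candidates. The red/steel block is at (427,220), with red on the far side and steel towards the robot. The look-alikes are purple at (378,222) and yellow at (399,269). The bar runs (335,157)–(435,130), with the bur stand at (307,208), jar at (514,199) and bangle at (482,148). I choose the red/steel one and will check it in a close crop.

```bash
cat >> h.py <<'E'
from scipy.spatial.transform import Rotation as Ro
_s=snap
def snap(n,f):
    s=dict(_s(n,f)); s["rotation"]=Ro.from_quat(s["rotation"]).as_matrix(); return s
E
python3 - <<'E'
from h import *
t=snap("top","t2.png");s=snap("side","s2.png")
a=cv2.imread('pics/t2.png')[110:260,310:460]; b=cv2.imread('pics/s2.png')[200:350,280:430]
a=cv2.resize(a,(400,400),interpolation=cv2.INTER_CUBIC);b=cv2.resize(b,(400,400),interpolation=cv2.INTER_CUBIC)
cv2.imwrite('pics/c2.png',np.hstack([a,b]))
print(t["rotation"],s["rotation"])
for n,u,v in[("barL",335,157),("barR",435,130)]: print(n,ray(t,u,v,.018))
print(ray(t,427,220,.07))
E
```

```text
[[ 0.02288621 -0.99631315  0.08268207]
 [-0.99896719 -0.01954301  0.04101991]
 [-0.03925282 -0.08353547 -0.99573141]] [[ 9.83034215e-01 -1.28422694e-01  1.30963137e-01]
 [-1.83422275e-01 -6.88380202e-01  7.01775581e-01]
 [ 2.85200080e-05 -7.13890964e-01 -7.00256875e-01]]
barL [0.67379809 0.003558   0.018     ]
barR [ 0.7414129  -0.22925339  0.018     ]
[ 0.52921821 -0.19825345  0.07      ]
```

View pics/c2.png

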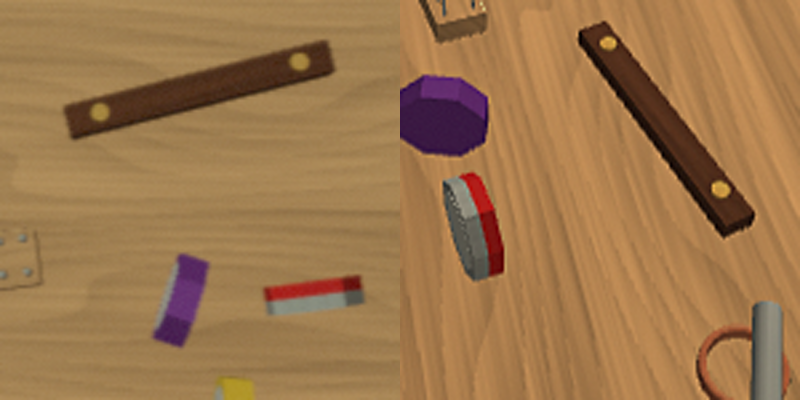

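Run:
```python
from h import *
t=snap("top","t3.png");s=snap("side","s3.png")
T=lambda x,y:(310+x/2.667,110+y/2.667); S=lambda x,y:(280+(x-400)/2.667,200+y/2.667)
L=ray(t,*T(265,301),.053);R=ray(t,*T(363,291),.053); c=(L+R)/2; d=L-R
print("block",L,R,c,np.linalg.norm(d[:2]))
for n,p in dict(nl=(73,138),nr=(335,72),fl=(65,105),fr=(328,40)).items(): print(n,ray(t,*T(*p),.018))
for n,p in dict(nl=(582,40),nr=(724,234),fr=(753,215)).items(): print("side",n,ray(s,*S(*p),.018))
th=np.arctan2(-d[0],d[1]);n=np.array([np.cos(th),np.sin(th),0]);l=np.array([-n[1],n[0],0]);print("yaw of +l",np.degrees(th))
im=[cv2.imread('pics/t3.png'),cv2.imread('pics/s3.png')]
out=[]
for I,cam,(x0,y0) in((im[0],t,(360,170)),(im[1],s,(270,240))):
    I=cv2.resize(I[y0:y0+100,x0:x0+100],(400,400),interpolation=cv2.INTER_CUBIC)
    for o in(-.012,.012):
        P=[]
        for k in range(8):
            a=np.radians(22.5+45*k);P.append((proj(cam,[c[0],c[1],.0375]+n*o+.0406*(np.cos(a)*l+np.sin(a)*np.array([0,0,1])))-[x0,y0])*4+2)
        cv2.polylines(I,[np.int32(P)],True,(0,255,0) if o<0 else (255,0,0),1)
    out.append(I)
cv2.imwrite('pics/c3.png',np.hstack(out))
for nm,u,v,z in(("jar",519,198,.062),("bangle",482,148,.012),("burs",307,208,.025),("purple",378,222,.06)):print(nm,ray(t,u,v,z))
```

```text
block [ 0.52249507 -0.16381098  0.053     ] [ 0.5325157  -0.24387265  0.053     ] [ 0.52750539 -0.20384181  0.053     ] 0.08068633137636515
nl [ 0.662597   -0.00224286  0.018     ]
nr [ 0.72475635 -0.2306266   0.018     ]
fl [0.69198728 0.00540972 0.018     ]
fr [ 0.75331178 -0.22460484  0.018     ]
side nl [ 0.66621952 -0.01338002  0.018     ]
side nr [ 0.72599725 -0.23675346  0.018     ]
side fr [ 0.75453867 -0.2241429   0.018     ]
yaw of +l 7.134117477193316
jar [ 0.58140095 -0.39753569  0.062     ]
bangle [ 0.70151165 -0.33934209  0.012     ]
burs [0.55198772 0.06577247 0.025     ]
purple [ 0.52273434 -0.09424815  0.06      ]
```

View pics/c3.png

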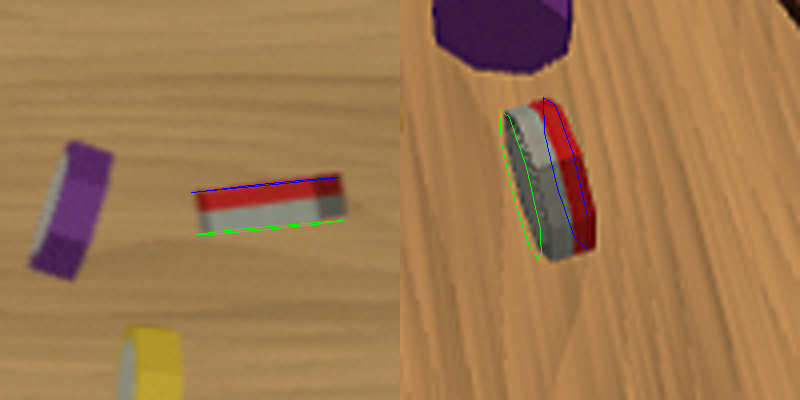

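The overlay matches the red/steel block: its centre is about (0.529,−0.204), it stands on the bench, and its red face points +x at a yaw of about 7°. The bar normal is at about 15°, and the near face is at x≈0.714 for y=−0.19. I'll approach from the robot side.

Call:
send_rows --commands "5 0.92 -0.67 0 0;5 0.92 -0.67 0 0;5 0.92 -0.67 0 0;5 0.92 -0.67 0 0;5 0.92 -0.67 0 0;5 0.92 -0.67 0 0;5 0.92 -0.67 0 0;5 0.92 -0.67 0 0;5 0.92 -0.67 0 0;5 0.92 -0.67 0 0;5 0.92 -0.67 0 0;5 0.92 -0.67 0 0;5 0.92 -0.67 0 0;5 0.92 -0.67 0 0;5 0.92 -0.67 0 0;5 0.92 -0.67 0 0;5 0.92 -0.67 0 0;5 0.92 -0.67 0 0;5 0.92 -0.67 0 0;5 0.92 -0.67 0 0" --grip_force 20

```text
t: 1.97
tcp_pos: [0.4672, -0.2115, 0.2394]
tool_rot: [0.985, 0.171, 0.0, 0.0]
force: [0.8, -0.1, 0.6]
finger_gap: 0.056
gripper_force: 0.0
```

Call:
send_rows --commands "5 0 0 0.8 1;5 0 0 1 1;5 0 0 1 1;5 0 0 1 0;5 0 0 1 0;5 0 0 1 0;5 0 0 0.8 0;5 0 0 0.7 0;5 0 0 0.6 0;5 0 0 0.4 0;5 0 0 0 0"

```text
t: 2.88
tcp_pos: [0.4659, -0.212, 0.0719]
tool_rot: [0.998, 0.067, -0.001, -0.001]
force: [-0.3, 0.1, 0.4]
finger_gap: 0.055
gripper_force: 0.0
```

Run:
```python
from h import *
t=snap("top","t4.png");s=snap("side","s4.png")
a=cv2.imread('pics/t4.png')[150:300,350:500]; b=cv2.imread('pics/s4.png')[170:320,230:380]
cv2.imwrite('pics/c4.png',np.hstack([cv2.resize(i,(400,400),interpolation=cv2.INTER_CUBIC) for i in(a,b)]))
r=readout.sense();print(r["t"],r["tcp_pos"],Ro.from_quat(r["tool_rot"]).as_matrix()[:,0],r["force"],r["finger_gap"])
```

```text
2.9833 [ 0.46673412 -0.21259147  0.07339227] [ 9.91123851e-01  1.32941765e-01 -9.70494765e-06] [0.30469723 0.4116425  0.92740733] 0.06026375003437549
```

View pics/c4.png

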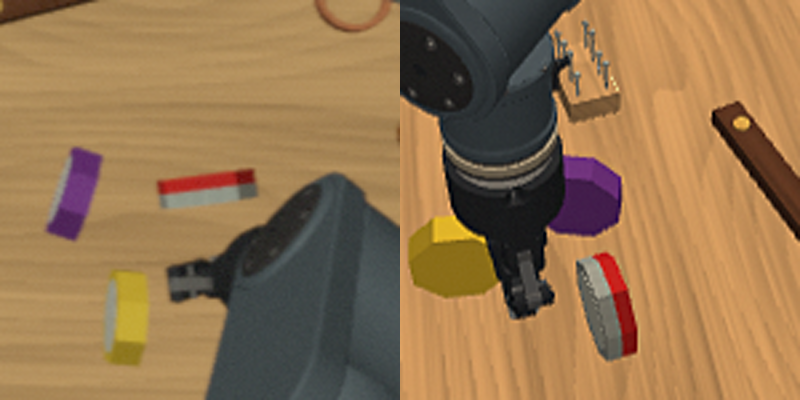

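Run:
```python
from h import *
t=snap("top","t5.png");s=snap("side","s5.png")
for p in([.4667,-.2126,.0654],[.4667,-.2126,.085],[.4667,-.2126,.13],[.53,-.204,.075]):
    a=(proj(t,p)-[350,150])*2.667;b=(proj(s,p)-[230,170])*2.667+[400,0];print(p,a,b)
```

```text
[0.4667, -0.2126, 0.0654] [221.97111386 264.75385929] [520.34481275 305.807907  ]
[0.4667, -0.2126, 0.085] [228.38197827 266.24023996] [518.40849181 290.56345564]
[0.4667, -0.2126, 0.13] [244.40828505 269.95599358] [513.69481997 253.45321239]
[0.53, -0.204, 0.075] [214.0848593 185.7500339] [602.77222642 275.57900848]
```

The fingers are right behind the steel face: side view tip at about (525,310), against a predicted (520,306). Pushing over now.

Call:
send_rows --commands "5 0.5 0 0.2 0;5 0.5 0 0 0;5 0.5 0 0 0;5 0.25 0 0 0;5 0.25 0 0 0;5 0.25 0 0 0;5 0.25 0 0 0;5 0.25 0 0 0;5 0.25 0 0 0;5 0.25 0 0 0;5 0.25 0 0 0;5 0.25 0 0 0;5 0.25 0 0 0;5 0.25 0 0 0;5 0 0 0 0;5 0 0 0 0;5 0 0 0 0;5 0 0 0 0;5 -0.5 0 0 0;5 -1 0 0 0"

```text
t: 4.75
tcp_pos: [0.5224, -0.2057, 0.0696]
tool_rot: [0.998, 0.067, 0.001, 0.001]
force: [0.0, -0.9, -0.3]
finger_gap: 0.06
gripper_force: 0.0
```

Run:
```python
from h import *
t=snap("top","t6.png");s=snap("side","s6.png")
a=cv2.imread('pics/t6.png')[110:260,350:500]; b=cv2.imread('pics/s6.png')[200:350,260:410]
cv2.imwrite('pics/c6.png',np.hstack([cv2.resize(i,(400,400),interpolation=cv2.INTER_CUBIC) for i in(a,b)]))
r=readout.sense();print(r["t"],r["tcp_pos"],r["force"])
```

```text
4.85 [ 0.51715974 -0.20427492  0.06891017] [0.11871806 0.41542197 0.35050902]
```

View pics/c6.png

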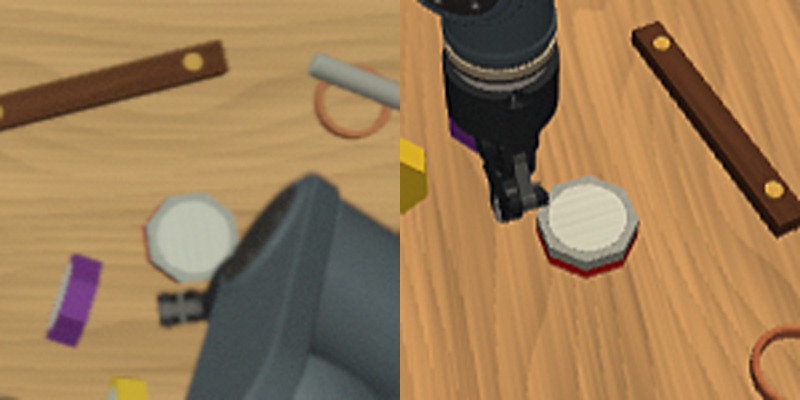

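The block lies flat, steel face up with the red rim underneath: top crop centre about (191,236), side crop about (588,216). Next I need the distance left to push.

Run:
```python
from h import *
t=snap("top","t7.png");s=snap("side","s7.png")
c1=ray(t,350+191/2.667,110+236/2.667,.024);c2=ray(s,260+188/2.667,200+216/2.667,.024);print(c1,c2)
n=np.array([.965,.263]);print([( np.array([.7248,-.2306])-c[:2])@n for c in(c1,c2)])
for yw in(0,):
  p=ray(t,350+60/2.667,110+340/2.667,0);print("purple near",p)
```

```text
[ 0.57935139 -0.19700643  0.024     ] [ 0.58241528 -0.19710242  0.024     ]
[np.float64(0.13152279817585555), np.float64(0.1285913878567414)]
purple near [ 0.48715501 -0.08817115  0.        ]
```

Call:
send_rows --commands "5 -0.4 0 0 0;5 0 0 0.6 0;5 0 0 0.6 0;5 0 0 0.6 0;5 0 0 0.5 0;5 0 0 0.3 0;5 0 0 0 0"

```text
t: 5.53
tcp_pos: [0.5123, -0.2056, 0.0154]
tool_rot: [0.998, 0.067, -0.001, -0.001]
force: [0.0, 0.4, 0.5]
finger_gap: 0.059
gripper_force: 0.0
```

Call:
send_rows --commands "5 0.25 0 0 0;5 0.25 0 0 0;5 0.25 0 0 0;5 0.25 0 0 0;5 0.25 0 0 0;5 0.25 0 0 0;5 0.25 0 0 0;5 0.25 0 0 0;5 0.25 0 0 -0.2;5 0.25 0 0 -0.2;5 0.25 0 0 -0.2;5 0.25 0 0 -0.2;5 0.25 0 0 -0.2;5 0.25 0 0 -0.2;5 0.25 0 0 -0.2;5 0.25 0 0 -0.2;5 0.25 0 0 -0.2;5 0 0 0 0"

```text
t: 7.03
tcp_pos: [0.5966, -0.1923, 0.0178]
tool_rot: [0.992, 0.13, -0.001, -0.0]
force: [-3.9, -1.3, 2.4]
finger_gap: 0.06
gripper_force: 1.8
```

Run:
```python
from h import *
t=snap("top","t8.png");s=snap("side","s8.png")
a=cv2.imread('pics/t8.png')[110:260,350:500]; b=cv2.imread('pics/s8.png')[200:350,280:430]
cv2.imwrite('pics/c8.png',np.hstack([cv2.resize(i,(400,400),interpolation=cv2.INTER_CUBIC) for i in(a,b)]))
r=readout.sense();print(r["t"],r["tcp_pos"],r["force"],Ro.from_quat(r["tool_rot"]).as_matrix()[:,0])
```

```text
7.1333 [ 0.59658351 -0.19232159  0.01768743] [-3.95442462 -0.34967468  3.65657779] [ 0.96658057  0.25636087 -0.00105048]
```

View pics/c8.png

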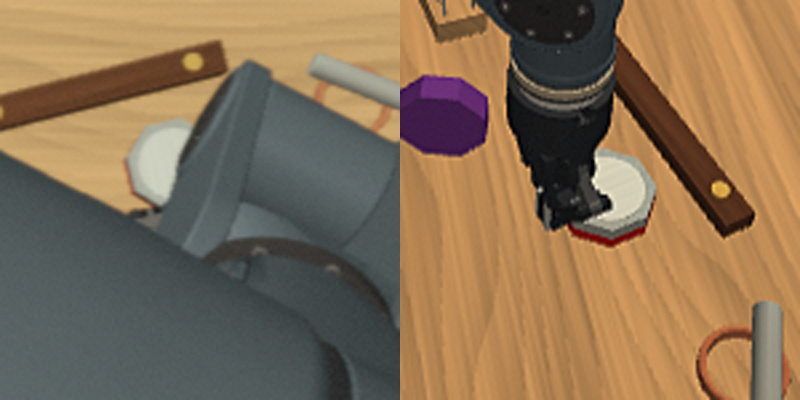

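The block slides ahead of the fingers: side crop centre about (612,190), about 28 mm short of the bar. Advancing, then creeping until the force rises.

Call:
send_rows --commands "5 0.25 0 0 0;5 0.25 0 0 0;5 0.25 0 0 0;5 0.25 0 0 0;5 0.1 0 0 0;5 0 0 0 0"

```text
t: 7.63
tcp_pos: [0.617, -0.1866, 0.0175]
tool_rot: [0.992, 0.129, -0.002, -0.0]
force: [-5.1, -1.1, 3.8]
finger_gap: 0.059
gripper_force: 2.7
```

Call:
send_rows --commands "5 0.1 0 0 0;5 0.1 0 0 0;5 0 0 0 0"

```text
t: 7.88
tcp_pos: [0.6203, -0.1857, 0.0175]
tool_rot: [0.992, 0.129, -0.002, -0.001]
force: [-6.7, -1.3, 5.2]
finger_gap: 0.056
gripper_force: 3.3
```

Call:
send_rows --commands "5 0.1 0 0 0;5 0.05 0 0 0;5 0 0 0 0"

```text
t: 8.13
tcp_pos: [0.6229, -0.1849, 0.0175]
tool_rot: [0.992, 0.129, -0.002, -0.001]
force: [-7.4, -1.4, 5.0]
finger_gap: 0.057
gripper_force: 3.5
```

Call:
send_rows --commands "5 0.1 0 0 0;5 0.05 0 0 0;5 0 0 0 0"

```text
t: 8.38
tcp_pos: [0.6258, -0.1841, 0.0176]
tool_rot: [0.992, 0.129, -0.002, -0.001]
force: [-7.3, -1.1, 5.1]
finger_gap: 0.062
gripper_force: 3.5
```

Run:
```python
from h import *
s=snap("side","s9.png")
b=cv2.imread('pics/s9.png')[220:320,310:430]
cv2.imwrite('pics/c9.png',cv2.resize(b,(720,600),interpolation=cv2.INTER_CUBIC))
r=readout.sense();print(r["t"],r["tcp_pos"],r["force"])
```

```text
8.4333 [ 0.62579518 -0.18413519  0.01755837] [-6.74141134 -0.67675459  4.78589734]
```

View pics/c9.png

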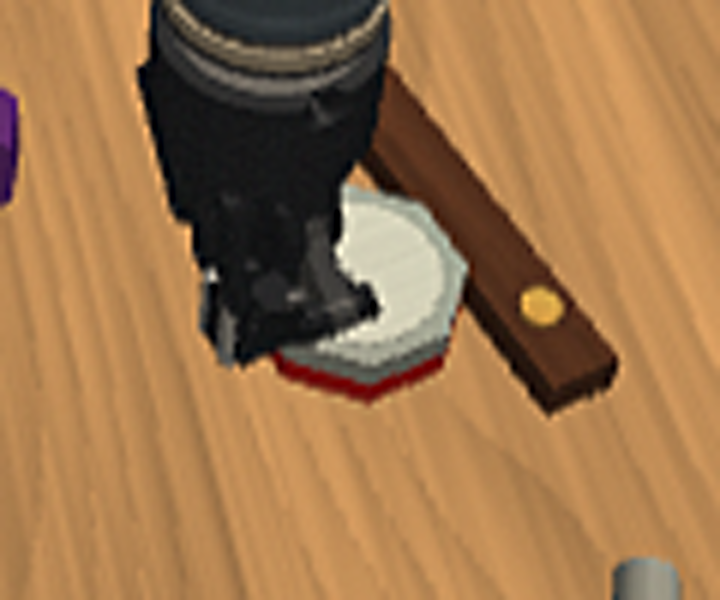

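The block is almost at the bar: its right corner at crop (467,268) is beside the bar edge. The force hasn't jumped, so I keep creeping.

Call:
send_rows --commands "5 0.1 0 0 0;5 0 0 0 0"

```text
t: 8.6
tcp_pos: [0.6259, -0.1841, 0.0176]
tool_rot: [0.992, 0.13, -0.004, -0.001]
force: [-10.6, -3.2, 7.7]
finger_gap: 0.06
gripper_force: 5.8
```

Call:
send_rows --commands "5 0.1 0 0 0;5 0 0 0 0"

```text
t: 8.77
tcp_pos: [0.626, -0.184, 0.0176]
tool_rot: [0.991, 0.13, -0.006, -0.001]
force: [-15.0, -6.5, 11.0]
finger_gap: 0.057
gripper_force: 8.1
```

Call:
send_rows --commands "5 0.1 0 0 0;5 0 0 0 0"

```text
t: 8.93
tcp_pos: [0.626, -0.184, 0.0176]
tool_rot: [0.991, 0.13, -0.008, -0.001]
force: [-19.3, -8.2, 12.9]
finger_gap: 0.058
gripper_force: 10.3
```

The TCP stopped at x=0.626 while the force rose to 19 N, so the block is against the bar. Backing straight off, then up.

Call:
send_rows --commands "5 -0.1 0 0 0;5 -0.1 0 0 0;5 -0.1 0 0 0;5 -0.1 0 0 0;5 -0.25 0 0 0;5 -0.5 0 0 0;5 -1 0 0 0;5 -0.5 0 0 0;5 0 0 -0.5 0;5 0 0 -1 0;5 0 0 -1 0;5 0 0 -1 0;5 0 0 -1 0;5 -1 0 -1 0;5 -1 0 -1 0;5 -1 0 -1 0;5 -1 0 0 0;5 -1 0 0 0;5 -1 0 0 0;5 0 0 0 0"

```text
t: 10.6
tcp_pos: [0.464, -0.2271, 0.1682]
tool_rot: [0.992, 0.128, -0.001, -0.0]
force: [0.6, 0.0, 0.3]
finger_gap: 0.06
gripper_force: 0.0
```

Run:
```python
from h import *
t=snap("top","t10.png");s=snap("side","s10.png")
b=cv2.imread('pics/s10.png')[220:320,310:430];a=cv2.imread('pics/t10.png')[110:210,350:470]
cv2.imwrite('pics/c10.png',np.hstack([cv2.resize(i,(400,333),interpolation=cv2.INTER_CUBIC) for i in(a,b)]))
r=readout.sense();print(r["t"],r["tcp_pos"],r["force"])
```

```text
10.7 [ 0.46718946 -0.22763774  0.16824944] [ 0.48281706  0.16257542 -0.24041683]
```

View pics/c10.png

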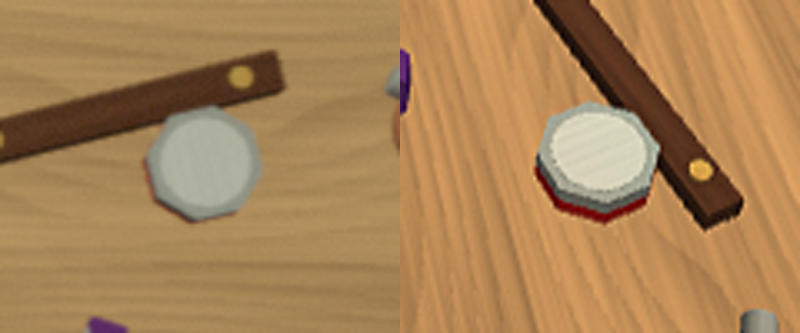

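The block lies steel face up against the bar's near face: top crop centre (204,163), with its edge meeting the bar at about (210,108). The other objects are where they were. Handing in.

```bash
python3 -c "
from h import *
print(sign_off())"
```

```text
the job is handed in; nothing more can be done
None
```

I pushed the block over where it stood so it lies red side down, steel face up, then slid it against the near face of the stop bar, backed the arm clear and handed the job in at about 10.7 s; contact showed as the arm stopping while the force rose to about 19 N, the last pictures show the block at the bar, and the arm never went near the jar, bangle or bur stand.

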